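Slide the glue stick and the correction bottle into the desk tidy

TASK

Tidy the desk: push the standing yellow glue stick and the standing correction bottle across the desk top, low on their bodies so that they slide without tipping over, until each stands upright and wholly inside a bay of the low wooden desk tidy, one in each bay, no matter which. Push them gently with the fingers only, without pinching or lifting them, and leave the red thread spool, eraser, highlighter and stapler where they are; finish clear of everything.

Things in the scene. Friction and masses are not known exactly. Their poses are not given: they have to be found in the camera images.
- glue: Yellow glue stick standing upright on the desk, a round stick 26 mm in diameter and 93 mm tall, about 30 g. Origin: centre of its underside; z points up along it. Loose; it slides if pushed lower than about 15 mm above the desk and is likely to topple if pushed much higher.
- fluid: Small correction bottle standing upright on the desk: round green and white body 30 mm in diameter up to 46 mm, narrow white cap above it (18 mm in diameter), 74 mm tall in all, about 35 g. Origin: centre of its underside; z points up along it. Loose; it slides if pushed lower than about 15 mm above the desk and is likely to topple if pushed much higher.
- tidy: Low wooden frame fixed to the desk, 174 mm (its x) by 63 mm (its y), no floor: things slide on the desk straight into it. Two equal bays side by side along its x, each 75 mm wide and 55 mm deep inside, open above and toward -y. Side walls 8 mm thick, 20 mm high; back wall 8 mm thick, 34 mm high. Origin: centre of its underside; +y points into the bays, to the robot's left within 17 degrees.
- bay_near (a point): Desk-level centre of the inside of the bay nearer to the robot. Axes as the tidy's: +y points into the bay; the mouth lies 27.5 mm toward -y, the face of the back wall 27.5 mm toward +y, the side walls 37.5 mm either way along x.
- bay_far (a point): The same point of the bay farther from the robot, 83 mm from the other along the tidy's x.
- red_spool: Red sewing thread spool, 35 mm in diameter, 55 mm tall, standing; a bystander to be left alone. Origin: centre of its underside.
- eraser: Blue and white eraser, 19 x 43 x 12 mm, a bystander to be left alone. Origin: centre of its underside.
- highlighter: Black and yellow highlighter pen lying flat, 25 x 109 x 15 mm (long axis y), a bystander to be left alone. Origin: centre of its underside.
- stapler: Red stapler, 36 x 141 x 47 mm (long axis y), a bystander to be left alone. Origin: centre of its underside.

How it is judged:
At the end, for the whole second after the job is handed in: The glue stick and the correction bottle stand in different bays of the tidy, upright (within 0.1 rad), on the desk and at rest, each with its foot wholly inside its bay: its centre no more than 16 mm short of the bay's centre toward the mouth, and within 27 mm of it sideways (((x of glue in the frame of bay_near between -0.027 and 0.027 m and y of glue in the frame of bay_near between -0.016 and 0.018 m and x of fluid in the frame of bay_far between -0.027 and 0.027 m and y of fluid in the frame of bay_far between -0.016 and 0.018 m) or (x of glue in the frame of bay_far between -0.027 and 0.027 m and y of glue in the frame of bay_far between -0.016 and 0.018 m and x of fluid in the frame of bay_near between -0.027 and 0.027 m and y of fluid in the frame of bay_near between -0.016 and 0.018 m)) and angle between each of glue, fluid's own z axis and vertical below 0.1 rad and height (world z) of each of glue, fluid below 0.005 m and linear speed of each of glue, fluid below 0.01 m/s); the robot touches nothing.
It fails at once if the glue stick or the bottle tips over (angle between any of glue, fluid's own z axis and vertical above 0.4 rad).
It fails at once if the glue stick or the bottle is lifted off the desk (height (world z) of any of glue, fluid above 0.012 m).
It fails at once if the glue stick or the bottle is pinched or pressed hard (more than 15 N from the fingers) (contact force between the fingers and glue above 15 N or contact force between the fingers and fluid above 15 N).
It fails at once if the red thread spool, eraser, highlighter or stapler is displaced by more than 20 mm (distance of any of red_spool, eraser, highlighter, stapler from where it was at the start of the episode above 0.02 m).
It also fails if it takes over 61 s, if anything falls off the work surface, if the arm or the gripper's body presses on something with over 40 N, if the wrist force passes 120 N, or if a joint passes its speed limit or range.

ROBOT

A 7-joint arm with a two-finger parallel gripper is mounted at the origin on a cart in front of the work surface, level with it; the furniture and walls round the work are solid. World frame = base frame: x ahead of the robot, y to its left, z up, the work surface at z = 0. Lengths are in m, angles in rad, forces in N, time in s.
With the tool pointing down it reaches from about 0.4 to 0.9 m from the base axis. Payload 5.5 kg.
Tool frame: the origin (TCP) lies between the finger pads; the fingertips stand 14 mm ahead of it and the grasp point (between the pads) lies 5 mm behind it; z points along the fingers, y is the direction in which the jaws open and shut (so a half turn about z gives the same grasp; the last joint's range is limited). The gripper opens to 85 mm and grips with 20 to 120 N. Pads are 22 mm wide; open, the fingers measure 114 mm over their backs; the gripper's body (76 mm by 85 mm) begins 54 mm behind the grasp point. The pads swing forward as they close: fully open they stand 13 mm farther back than shut.
Start: joints at [1.605, 0.501, -0.427, 1.55, 0.221, 1.138, -0.21], TCP at [0.147, -0.633, 0.245] pointing down, gripper open.
Joint ranges: [-2.88, 2.88], [-0.31, 2.03], [-1.54, 1.56], [0.2, 2.42], [-1.41, 4.55], [0.19, 2.02], [-2.57, 2.57]. Speed limits (rad/s): [2.57, 2.57, 3.14, 3.14, 3.14, 3.14, 3.14].

INTERFACE

Orientations are given as a 3x3 rotation matrix whose columns are the frame's x, y, z axes.
In Python, from rig import readout, imaging, manip gives the robot as it stands.
- The arm moves only by the tool arm_command, never from a script. Its argument "series" is a list that holds one entry, the list of rows, each a list of 6 numbers: the shift along the tool's x, y, z scaled (see below), then the turn, a rotation vector about the tool's x, y, z scaled (see below). In form: [[[tx, ty, tz, rx, ry, rz], ...]]. A call has 1 to 12 rows; each row is the pose to reach, as a shift and turn from the pose commanded when the call began, along the tool's axes at that moment; what a row does not reach only later rows make up. The controller multiplies each number of a shift by 80 cm and each number of a turn by 30 degrees. A row lasts 1/12 s, in which the tool goes at most 41.7 mm and 7.16 degrees, less where a joint would pass 70% of its speed; a pose out of reach is approached as far as the arm can. A call with a number of a shift or a turn outside -1 to 1 is refused whole. A call with a gripper value outside its range is refused whole. "gripper" is the closure, from 0 (fully open) to 1 (shut), set as the call begins (left out, the last holds). The fingers move at their own pace and stop on an object; "newtons" is the grip in N (left out, the last holds). Time passes only in rows, so rows that repeat a pose let the fingers close. It gives the time, the measured TCP pose, the force and the opening at its end, in the units of the state.
- readout.observe(): the state, without advancing time (a new reading comes with each control period).
- imaging.capture(name): name is "scene" or "top" or "wrist"; returns a dict with "color" (420x560x3 uint8, red, green, blue), "K" (3x3 intrinsics, pixels), "D" ([k1, k2, p1, p2, k3] as OpenCV has them; the pictures are not rectified), "R" (3x3) and "t" (3): a world point X has camera coordinates R X + t. Camera axes: x right, y down, z forward; pixel columns grow to the right and rows downward; lengths in m; the calibration is good to about 2 mm. A picture is of the moment at which its call begins. There is no depth.
- manip.close_job(): hands the job in, once; it reports no verdict.
The state is a dict: "time": time; "qpos": joint angles; "qd": joint speeds; "joint_torque": joint torques, N m; "position": TCP position; "tool_rot": TCP orientation; "contact_force": force on the tool from outside, world axes, zero at the start; "moment": the same for the moment, N m; "finger_gap": finger opening in m.
Only numpy, scipy, OpenCV 4.12 (cv2) and the standard library are available. Lean on these libraries where they do the work, as an engineer would, in place of code of your own. Each camera call takes 0.05 s, during which the arm holds its last target.

## Working session

There is one attempt and no reset: what is moved stays moved. The work goes in short steps, Python scripts to look and compute and a tool call to move; the robot and the scene stay as the last step left them, time stands still between calls to the robot, and variables do not carry over. Pictures are saved under pics/ and viewed, and the job is handed in when it is done.

Besides the shell and the picture viewer there is one more tool, called after ">>>" as name([rows], argument=value, ...), one row to a line, values as JSON. arm_command: Moves the arm, as the interface text tells. Shifts and turns lie within -1 to 1; 1 stands for 80 cm of shift or 30 degrees of turn. Its arguments: {"type":"object","properties":{"series":{"type":"array","items":{"type":"array","items":{"type":"array","items":{"type":"number","minimum":-1,"maximum":1}}}},"gripper":{"type":"number"},"newtons":{"type":"number"}},"required":["series"]}

```bash
mkdir -p pics; ls; python3 - <<'E'
from rig import readout, imaging
import cv2,numpy as np
s=readout.observe()
print(s['time'],s['position'],s['tool_rot'],s['finger_gap'])
for n in ['scene','top']:
    c=imaging.capture(n)
    cv2.imwrite(f'pics/{n}0.png',c['color'][:,:,::-1])
    np.savez(f'{n}0.npz',**c)
    print(n,c['K'],c['D'],c['R'],c['t'])
E
```

```text
pics
0.0 [ 0.14722574 -0.63242387  0.24424923] [[ 9.73918364e-01  2.26898350e-01 -3.99989170e-04]
 [ 2.26898698e-01 -9.73916492e-01  1.90985071e-03]
 [ 4.37859252e-05 -1.95079570e-03 -9.99998096e-01]] 0.08548772065530678
scene [[419.25527039   0.         279.70677957]
 [  0.         419.25527039 216.55160031]
 [  0.           0.           1.        ]] [0.02152134 0.         0.         0.         0.        ] [[ 0.48053628 -0.87697124 -0.00251518]
 [-0.51867992 -0.28189564 -0.80715921]
 [ 0.70714639  0.38917386 -0.59032846]] [-0.37454211  0.30768943  0.53520751]
top [[439.42265571   0.         274.25668517]
 [  0.         439.42265571 210.31274583]
 [  0.           0.           1.        ]] [-0.05256092  0.          0.          0.          0.        ] [[-0.02581219 -0.9996358   0.00787452]
 [-0.99363599  0.02479173 -0.10987666]
 [ 0.10964142 -0.01066056 -0.99391404]] [-0.13442215  0.5507185   1.00266099]
```

View pics/scene0.png

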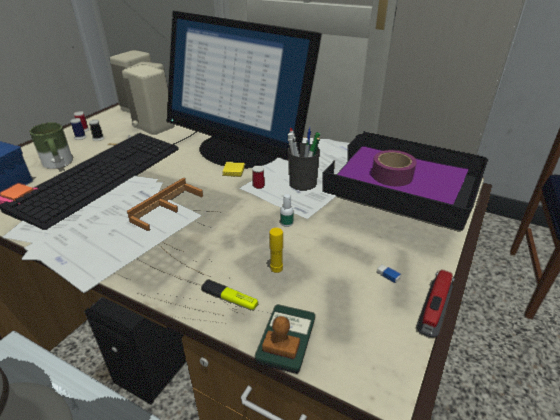

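View pics/top0.png

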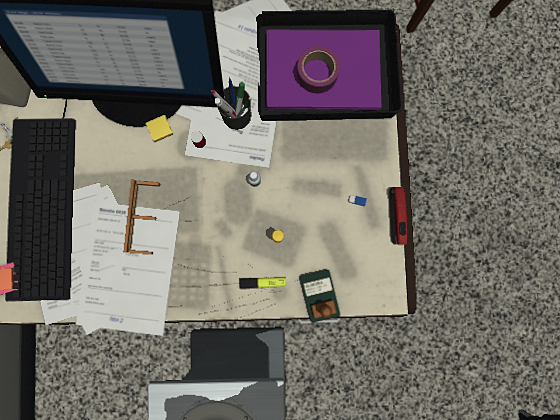

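```bash
cat > h.py <<'E'
import cv2,numpy as np
def ray(c,uv,z=0.):
    p=cv2.undistortPoints(np.array([[uv]],float),c['K'],c['D'])[0,0]
    R=c['R'];C=-R.T@c['t']; d=R.T@np.array([p[0],p[1],1]); return C+d*(z-C[2])/d[2]
def proj(c,X):
    r=cv2.Rodrigues(c['R'])[0]
    return cv2.projectPoints(np.array(X,float).reshape(-1,1,3),r,c['t'],c['K'],c['D'])[0][:,0]
E
python3 - <<'E'
from h import *
T=np.load('top0.npz');S=np.load('scene0.npz')
T=dict(T);S=dict(S)
for c in (T,S): print(-c['R'].T@c['t'])
def crop(c,x0,y0,x1,y1,f,n): cv2.imwrite(n,cv2.resize(c['color'][y0:y1,x0:x1,::-1],None,fx=f,fy=f,interpolation=cv2.INTER_CUBIC))
crop(T,110,160,300,300,4,'pics/tc.png'); crop(S,110,160,310,310,4,'pics/sc.png')
E
```

```text
[ 0.43381083 -0.13733753  1.05812845]
[-0.03889666 -0.45001513  0.56336054]
```

View pics/tc.png

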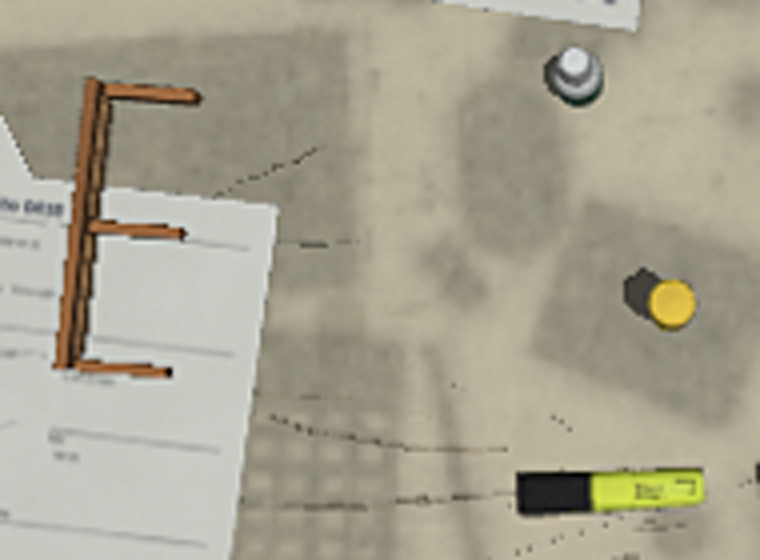

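View pics/sc.png

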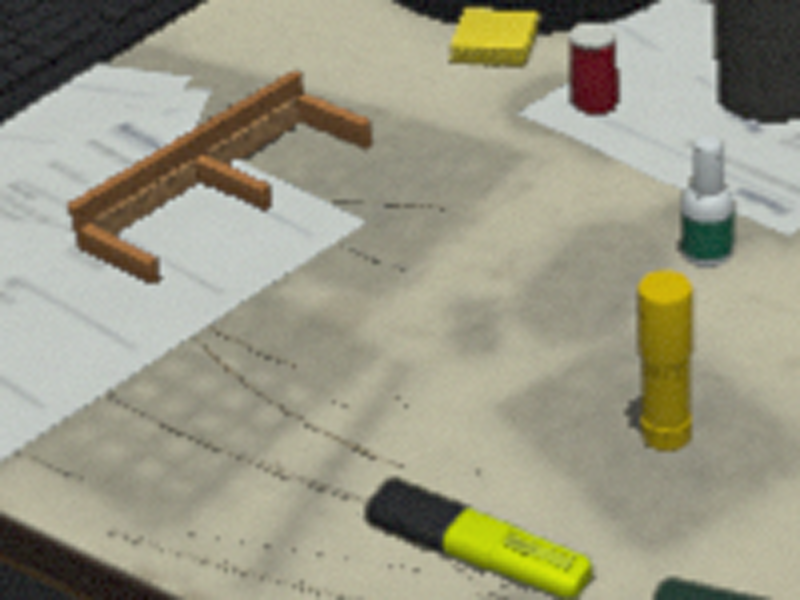

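```bash
cat >> h.py <<'E'
def load(n): return dict(np.load(n))
E
python3 - <<'E'
from h import *
T=load('top0.npz');S=load('scene0.npz')
t=lambda u,v:(u/4+110-.375,v/4+160-.375)
print('glue top',ray(T,t(672,304),.093),'scene',ray(S,t(665,287),.093))
print('fluid top',ray(T,t(574,62),.074),'scene',ray(S,t(708,146),.074))
# glue/fluid foot in scene: bottom-most pixel is near edge
for p,r in (((667,449),.013),((707,264),.015)):
    X=ray(S,t(*p),0);C=-S['R'].T@S['t'];d=X[:2]-C[:2];print(X[:2]+r*d/np.linalg.norm(d))
for p in [(201,97),(186,234),(171,372)]: print('wall end',ray(T,t(*p),.02))
for p in [(88,78),(101,79),(56,367),(75,367)]: print('back',ray(T,t(*p),.034))
for p in [(371,135),(270,196),(158,268)]: print('wall end S top',ray(S,t(*p),.02))
for p in [(371,146),(270,207),(158,281)]: print('wall end S bot',ray(S,t(*p),.0))
print('hl',[ray(T,t(*p),.0)[:2] for p in[(517,472),(517,514),(704,470),(704,508)]])
E
```

```text
glue top [ 0.48417789 -0.15364144  0.093     ] scene [ 0.48130397 -0.15570135  0.093     ]
fluid top [ 0.62403504 -0.10193902  0.074     ] scene [ 0.61857138 -0.10506094  0.074     ]
[ 0.48575997 -0.1533929 ]
[ 0.62647    -0.10093018]
wall end [0.61890487 0.12397917 0.02      ]
wall end [0.53666032 0.13265391 0.02      ]
wall end [0.45517329 0.14136821 0.02      ]
back [0.62960383 0.18788849 0.034     ]
back [0.62879346 0.18011157 0.034     ]
back [0.45930772 0.20506124 0.034     ]
back [0.45905849 0.19389132 0.034     ]
wall end S top [0.60605648 0.11436445 0.02      ]
wall end S top [0.52815061 0.12580713 0.02      ]
wall end S top [0.44775795 0.13447242 0.02      ]
wall end S bot [0.61989211 0.12762845 0.        ]
wall end S bot [0.54035847 0.13976365 0.        ]
wall end S bot [0.45687621 0.14783602 0.        ]
hl [array([ 0.3912033 , -0.06017056]), array([ 0.36642379, -0.05971505]), array([ 0.38951985, -0.17166514]), array([ 0.36708582, -0.17103203])]
```

```bash
cat >> h.py <<'E'
from scipy.spatial.transform import Rotation as Ro
def tool(yaw_deg,tilt_deg):
    a,t=np.radians(yaw_deg),np.radians(tilt_deg)
    p=np.array([np.cos(a),np.sin(a),0]);u=np.array([0,0,1.])
    x=np.cos(t)*p+np.sin(t)*u; z=np.sin(t)*p-np.cos(t)*u
    return np.stack([x,np.cross(z,x),z],1)
def row(pos,R,s=None):
    """print scaled shift and turn to reach pos,R from current"""
    if s is None:
        from rig import readout; s=readout.observe()
    R0=np.array(s['tool_rot']);d=R0.T@(np.array(pos)-s['position'])/.8
    w=Ro.from_matrix(R0.T@R).as_rotvec()/np.radians(30)
    return np.round(d,4),np.round(w,3)
E
python3 - <<'E'
from h import *
T=load('top0.npz')
print(row([.45,-.33,.22],tool(87.5,25)))
for n,p in dict(spool=(199,140),er=(357,201),st=(398,215)).items(): print(n,ray(T,p,.02))
E
```

```text
(array([ 0.4544, -0.2824,  0.031 ]), array([ 0.538,  0.71 , -2.438]))
spool [0.72426797 0.02944096 0.02      ]
er [ 0.56578722 -0.34680509  0.02      ]
st [ 0.5296894  -0.44378597  0.02      ]
```

>>> arm_command([
  [[0.04,-0.025,0.003,0,0,-0.2],[0.08,-0.05,0.005,0,0,-0.4],[0.12,-0.075,0.008,0,0,-0.6],[0.16,-0.1,0.01,0,0,-0.8],[0.2,-0.125,0.013,0,0,-1],[0.24,-0.15,0.016,0,0,-1],[0.28,-0.175,0.019,0,0,-1],[0.32,-0.2,0.022,0,0,-1]],
], gripper=0.8, newtons=20)

```text
time: 0.77
position: [0.3611, -0.4176, 0.2274]
tool_rot: [[0.73, 0.683, -0.0], [0.683, -0.73, 0.0], [-0.0, -0.0, -1.0]]
contact_force: [0.3, -1.3, -0.8]
finger_gap: 0.0173
```

```bash
python3 - <<'E'
from h import *
print(row([.47,-.28,.20],tool(87.5,25)))
E
```

```text
(array([ 0.2169, -0.0326,  0.0342]), array([ 0.322,  0.791, -1.456]))
```

>>> arm_command([
  [[0.04,-0.006,0.006,0,0,-0.2],[0.08,-0.012,0.01,0,0,-0.4],[0.12,-0.018,0.016,0,0,-0.6],[0.16,-0.024,0.02,0,0,-0.8],[0.19,-0.028,0.026,0,0,-1],[0.2,-0.03,0.03,0,0,-1]],
])

```text
time: 1.27
position: [0.4635, -0.2876, 0.2035]
tool_rot: [[0.28, 0.96, 0.001], [0.96, -0.28, 0.002], [0.003, 0.001, -1.0]]
contact_force: [0.3, -0.1, -0.2]
finger_gap: 0.017
```

```bash
python3 - <<'E'
from h import *
print(row([.48,-.26,.12],tool(87.5,25)))
E
```

```text
(array([0.0387, 0.0101, 0.1045]), array([ 0.102,  0.825, -0.451]))
```

>>> arm_command([
  [[0.006,0.002,0.02,0.02,0.17,-0.09],[0.013,0.004,0.04,0.04,0.34,-0.18],[0.02,0.006,0.06,0.06,0.5,-0.27],[0.026,0.008,0.08,0.08,0.67,-0.36],[0.034,0.01,0.1,0.1,0.825,-0.45],[0.0387,0.01,0.1045,0.102,0.825,-0.451],[0.0387,0.01,0.1045,0.102,0.825,-0.451],[0.0387,0.01,0.1045,0.102,0.825,-0.451]],
])

```text
time: 1.93
position: [0.4777, -0.2641, 0.1206]
tool_rot: [[0.051, 0.998, 0.022], [0.906, -0.055, 0.419], [0.42, -0.002, -0.908]]
contact_force: [0.1, -0.1, 2.0]
finger_gap: 0.0171
```

```bash
python3 - <<'E'
from h import *
from rig import imaging,readout
print(readout.observe()['position'],readout.observe()['finger_gap'])
for n in ['scene','wrist','top']:
    c=imaging.capture(n); np.savez(n+'1.npz',**c)
    cv2.imwrite(f'pics/{n}1.png',c['color'][:,:,::-1])
c=load('scene1.npz')
cv2.imwrite('pics/sc1.png',cv2.resize(c['color'][130:280,150:350,::-1],None,fx=4,fy=4,interpolation=2))
E
```

```text
[ 0.47767873 -0.26410492  0.12059508] 0.017097716249365402
```

View pics/scene1.png

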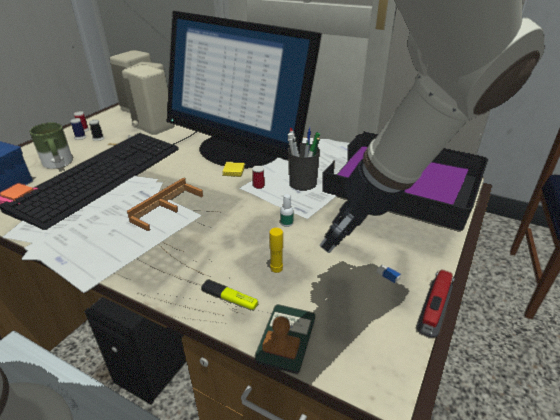

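View pics/wrist1.png

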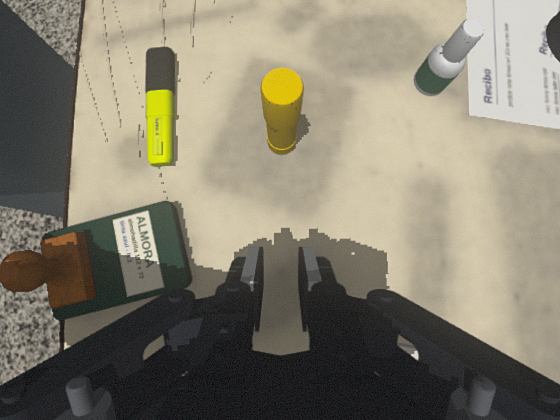

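View pics/top1.png

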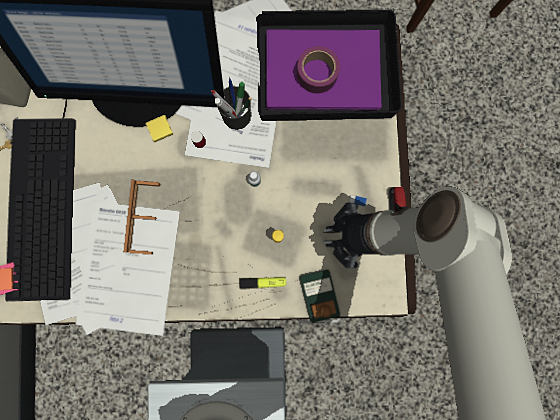

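```bash
python3 - <<'E'
from h import *
c=load('scene1.npz');w=load('wrist1.npz')
cv2.imwrite('pics/sc1b.png',cv2.resize(c['color'][170:270,290:420,::-1],None,fx=6,fy=6,interpolation=2))
cv2.imwrite('pics/w1b.png',cv2.resize(w['color'][220:360,190:370,::-1],None,fx=4,fy=4,interpolation=2))
p=np.array([.4777,-.2641,.1206]);R=tool(87,24.8)
print('wristcam in tool',R.T@(-w['R'].T@w['t']-p), R.T@w['R'].T[:,2])
pts=[];lab=[]
for x in(-.011,.011):
  for y in(-.0085,.0085):
    for z in (.014,-.005): pts.append(p+R@[x,y,z]);lab.append((x,y,z))
for l,a,b in zip(lab,proj(c,pts),proj(w,pts)): print(l,(a-[290,170])*6,(b-[190,220])*4)
E
```

```text
wristcam in tool [ 0.06891571  0.00091548 -0.12989068] [-2.71243954e-01 -6.97237278e-04  9.62510380e-01]
(-0.011, -0.0085, 0.014) [244.49721932 482.13585929] [288.3876885  252.57985021]
(-0.011, -0.0085, -0.005) [275.18041618 444.21970774] [279.09699859 336.30771985]
(-0.011, 0.0085, 0.014) [271.03094154 448.64241712] [422.80408287 252.44451728]
(-0.011, 0.0085, -0.005) [301.72377356 410.70890268] [430.48691333 336.17285179]
(0.011, -0.0085, 0.014) [182.37930645 432.6181715 ] [285.08246179  90.6579102 ]
(0.011, -0.0085, -0.005) [211.70054939 393.90299313] [274.82113525 157.14651151]
(0.011, 0.0085, 0.014) [209.80511082 400.07819512] [425.0860195   90.49367538]
(0.011, 0.0085, -0.005) [239.17485249 361.37670659] [433.51235672 156.97416066]
```

View pics/sc1b.png

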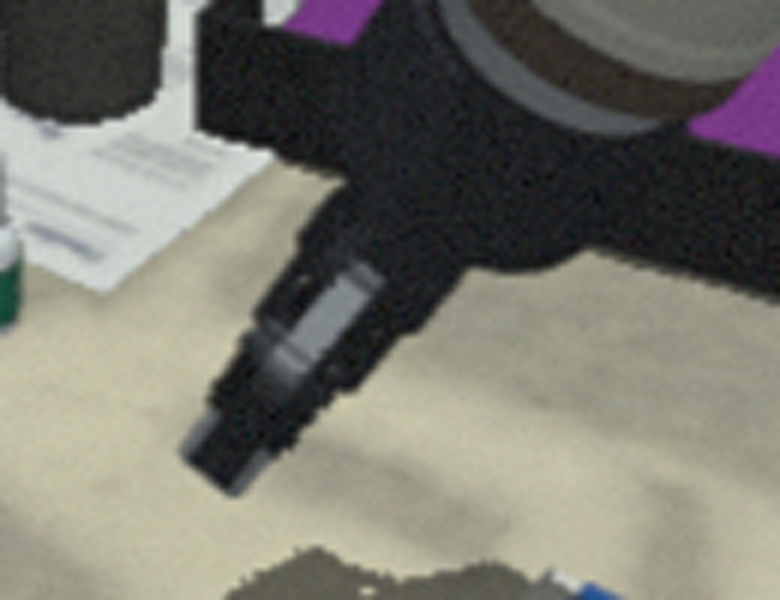

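View pics/w1b.png

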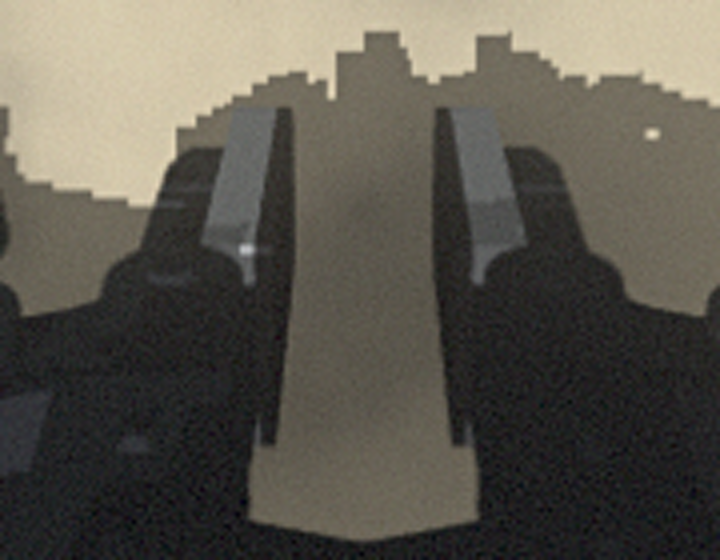

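```bash
python3 - <<'E'
from h import *
w=load('wrist1.npz')
print(ray(w,(282,87),.093),ray(w,(283,153),0),ray(w,(468,35),.070))
print(row([.483,-.225,.03],tool(87.5,24)))
E
```

```text
[ 0.4852595  -0.15507986  0.093     ] [ 0.48599981 -0.16456358  0.        ] [ 0.62290079 -0.10516794  0.07      ]
(array([-0.0028,  0.0029,  0.1257]), array([ 0.009, -0.021, -0.016]))
```

>>> arm_command([
  [[0,0.001,0.03,0,-0.02,-0.016],[-0.001,0.002,0.06,0,-0.02,-0.016],[-0.002,0.003,0.09,0,-0.02,-0.016],[-0.003,0.003,0.115,0,-0.02,-0.016],[-0.003,0.003,0.125,0,-0.02,-0.016],[-0.003,0.003,0.126,0,-0.02,-0.016]],
])

```text
time: 2.58
position: [0.4816, -0.2237, 0.0279]
tool_rot: [[0.04, 0.999, 0.02], [0.911, -0.045, 0.41], [0.41, 0.001, -0.912]]
contact_force: [-0.4, 0.6, 0.1]
finger_gap: 0.0171
```

```bash
python3 - <<'E'
from h import *
from rig import imaging,readout
s=readout.observe();print(s['position'],s['contact_force'])
for n in ['scene','wrist']:
    c=imaging.capture(n); np.savez(n+'2.npz',**c)
c=load('scene2.npz');w=load('wrist2.npz')
cv2.imwrite('pics/sc2.png',cv2.resize(c['color'][190:290,250:380,::-1],None,fx=6,fy=6,interpolation=2))
cv2.imwrite('pics/w2.png',w['color'][:,:,::-1])
print(row([.483,-.225,.02],tool(87.5,24)))
E
```

```text
[ 0.48164869 -0.22371289  0.02785261] [-0.39614779  0.62433391  0.05800567]
(array([-0.0041,  0.0002,  0.0105]), array([ 0.009, -0.006, -0.002]))
```

View pics/sc2.png

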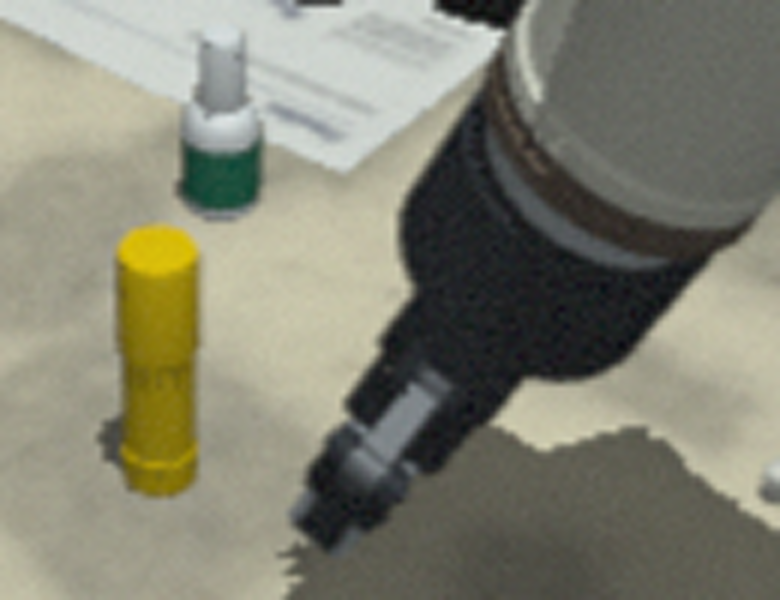

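View pics/w2.png

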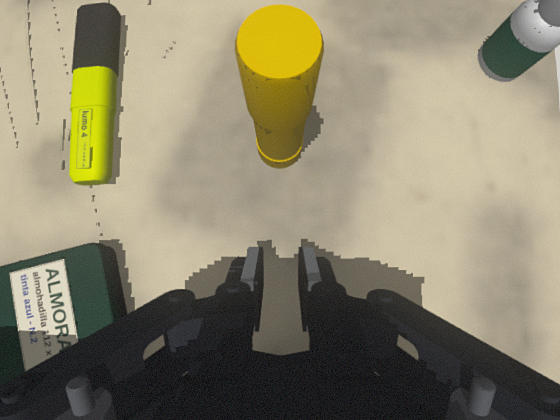

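>>> arm_command([
  [[-0.002,0,0.003,0,0,0],[-0.004,0,0.006,0,0,0],[-0.004,0,0.009,0,0,0],[-0.004,0,0.01,0,0,0],[-0.004,0,0.01,0,0,0]],
])

```text
time: 3.1
position: [0.4819, -0.2246, 0.019]
tool_rot: [[0.042, 0.999, 0.021], [0.911, -0.047, 0.411], [0.411, 0.002, -0.911]]
contact_force: [-0.1, -0.4, 0.3]
finger_gap: 0.0169
```

```bash
python3 - <<'E'
from h import *
from rig import imaging,readout
s=readout.observe();print(s['position'],s['contact_force'])
print(row([.4837,-.187,.0195],tool(87.5,24)))
E
```

```text
[ 0.48193161 -0.22463164  0.01898531] [-0.06687613 -0.43472221  0.27519738]
(array([ 0.0432, -0.    ,  0.0188]), array([ 0.006, -0.01 , -0.005]))
```

>>> arm_command([
  [[0.008,0,0.0036,0,0,0],[0.016,0,0.0072,0,0,0],[0.024,0,0.0108,0,0,0],[0.032,0,0.0144,0,0,0],[0.0376,0,0.017,0,0,0],[0.041,0,0.0185,0,0,0],[0.0445,0,0.02,0,0,0],[0.048,0,0.0216,0,0,0],[0.0513,0,0.0231,0,0,0],[0.0547,0,0.0246,0,0,0],[0.058,0,0.0261,0,0,0],[0.0616,0,0.0277,0,0,0]],
])

```text
time: 4.1
position: [0.4846, -0.1706, 0.0191]
tool_rot: [[0.042, 0.999, 0.022], [0.911, -0.047, 0.41], [0.411, 0.002, -0.912]]
contact_force: [-0.8, 0.2, -0.6]
finger_gap: 0.017
```

```bash
cat > look.py <<'E'
from h import *
import sys
from rig import imaging,readout
k=sys.argv[1]
s=readout.observe();print(s['time'],s['position'],s['contact_force'])
for n in ['scene','wrist']:
    c=imaging.capture(n); np.savez(n+k+'.npz',**c)
    if n=='wrist': cv2.imwrite(f'pics/w{k}.png',c['color'][:,:,::-1])
    else:
        m=cv2.resize(c['color'][150:290,120:340,::-1],None,fx=3.5,fy=3.5,interpolation=2);cv2.imwrite(f'pics/s{k}.png',m)
E
python3 look.py 3
```

```text
4.1 [ 0.48463161 -0.17055591  0.01910283] [-0.81343109  0.15021211 -0.5546785 ]
```

View pics/s3.png

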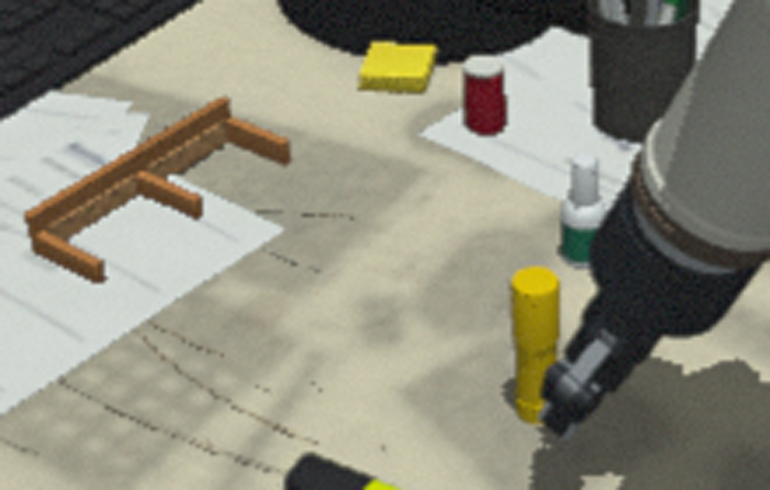

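View pics/w3.png

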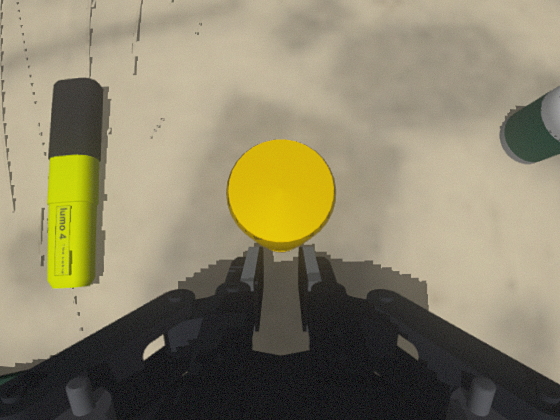

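```bash
python3 - <<'E'
from h import *
w=load('wrist3.npz');S=load('scene3.npz')
print(ray(w,(281,192),.093)); f=lambda u,v:(u/3.5+120-.4,v/3.5+150-.4)
print(ray(S,f(535,281),.093)); 
E
```

```text
[ 0.48597254 -0.145646    0.093     ]
[ 0.48215821 -0.14809775  0.093     ]
```

>>> arm_command([
  [[0.0023,0,0.001,0,0,0],[0.0057,0,0.0026,0,0,0],[0.0103,0,0.0046,0,0,0],[0.0148,0,0.0067,0,0,0],[0.0205,0,0.0092,0,0,0],[0.0262,0,0.0118,0,0,0],[0.0319,0,0.0144,0,0,0],[0.0376,0,0.017,0,0,0],[0.0433,0,0.0195,0,0,0],[0.049,0,0.0221,0,0,0],[0.0547,0,0.0247,0,0,0],[0.0604,0,0.0272,0,0,0]],
])

```text
time: 5.2
position: [0.4871, -0.1171, 0.0192]
tool_rot: [[0.042, 0.999, 0.021], [0.911, -0.047, 0.411], [0.411, 0.002, -0.912]]
contact_force: [1.6, -0.1, -0.1]
finger_gap: 0.0169
```

```bash
python3 look.py 4;  python3 - <<'E'
from h import *
w=load('wrist4.npz')
m=cv2.inRange(cv2.cvtColor(w['color'],cv2.COLOR_RGB2HSV),(20,160,120),(27,255,255))
n,l,st,ce=cv2.connectedComponentsWithStats(m);i=1+st[1:,4].argmax();print(st[i],ce[i],ray(w,ce[i],.093))
E
```

```text
5.2 [ 0.48711412 -0.11714535  0.01915046] [ 1.60783698 -0.13428665 -0.13171065]
[ 227  137  107  115 9191] [280.10619084 191.52975737] [ 0.48817244 -0.09168049  0.093     ]
```

View pics/w4.png

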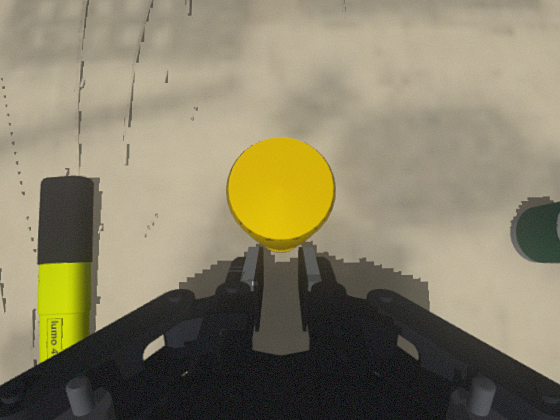

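>>> arm_command([
  [[0.0046,0,0.002,0,0,0],[0.0103,0,0.0046,0,0,0],[0.016,0,0.0072,0,0,0],[0.0217,0,0.0098,0,0,0],[0.0274,0,0.0123,0,0,0],[0.0331,0,0.0149,0,0,0],[0.0388,0,0.0175,0,0,0],[0.0445,0,0.02,0,0,0],[0.0502,0,0.0226,0,0,0],[0.0559,0,0.0252,0,0,0],[0.0616,0,0.0277,0,0,0],[0.0673,0,0.0303,0,0,0]],
])

```text
time: 6.3
position: [0.4899, -0.0582, 0.0192]
tool_rot: [[0.042, 0.999, 0.021], [0.911, -0.047, 0.411], [0.411, 0.002, -0.912]]
contact_force: [0.4, 0.0, -0.3]
finger_gap: 0.0171
```

>>> arm_command([
  [[0.0046,0,0.002,0,0,0],[0.0103,0,0.0046,0,0,0],[0.016,0,0.0072,0,0,0],[0.0217,0,0.0098,0,0,0],[0.0274,0,0.0123,0,0,0],[0.0331,0,0.0149,0,0,0],[0.0388,0,0.0175,0,0,0],[0.0445,0,0.02,0,0,0],[0.0502,0,0.0226,0,0,0],[0.0559,0,0.0252,0,0,0],[0.0616,0,0.0277,0,0,0],[0.0673,0,0.0303,0,0,0]],
])

```text
time: 7.3
position: [0.4927, 0.0008, 0.0192]
tool_rot: [[0.042, 0.999, 0.021], [0.911, -0.047, 0.411], [0.411, 0.002, -0.912]]
contact_force: [0.1, 0.1, -0.0]
finger_gap: 0.0171
```

```bash
python3 look.py 5;  cat > gl.py <<'E'
from h import *
import sys
w=load(f'wrist{sys.argv[1]}.npz')
m=cv2.inRange(cv2.cvtColor(w['color'],cv2.COLOR_RGB2HSV),(20,160,120),(27,255,255))
n,l,st,ce=cv2.connectedComponentsWithStats(m);i=1+st[1:,4].argmax();print(st[i],ce[i],ray(w,ce[i],.093))
E
python3 gl.py 5;python3 -c "
from h import *
print(row([.4975,.140,.0192],tool(87.4,24.3)))"
```

```text
7.3 [0.49266545 0.00080429 0.01924866] [ 0.13455052  0.0589527  -0.01927631]
[ 226  138  108  114 9167] [280.01145413 191.86418676] [0.49364599 0.026135   0.093     ]
(array([ 0.1577, -0.0015,  0.0715]), array([ 0.004, -0.   ,  0.002]))
```

View pics/s5.png

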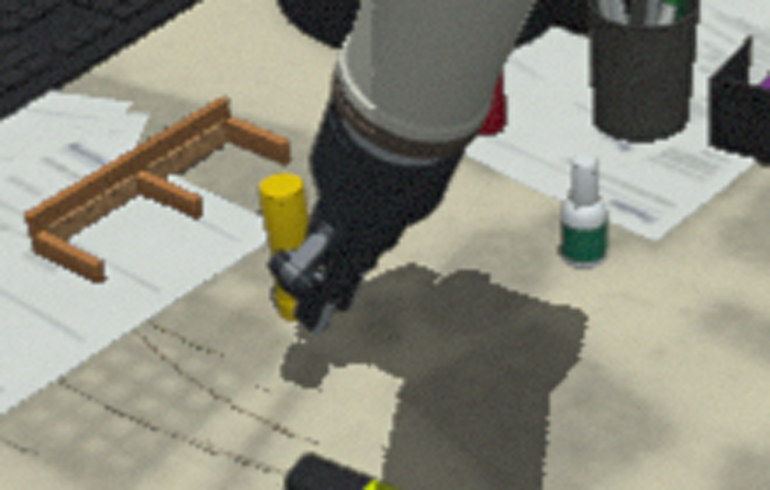

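View pics/w5.png

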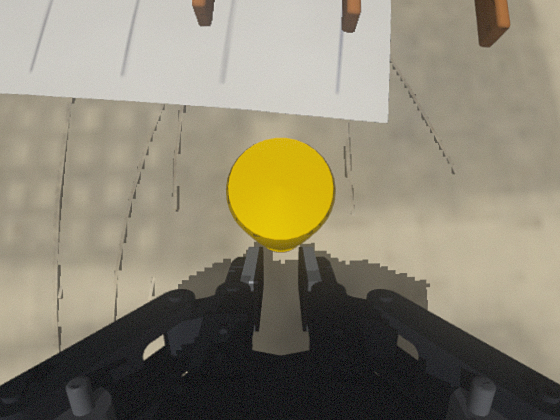

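>>> arm_command([
  [[0.0046,0,0.002,0,0,0],[0.0103,0,0.0046,0,0,0],[0.016,0,0.0072,0,0,0],[0.0217,0,0.0098,0,0,0],[0.0274,0,0.0123,0,0,0],[0.0331,0,0.0149,0,0,0],[0.0388,0,0.0175,0,0,0],[0.0445,0,0.02,0,0,0],[0.0502,0,0.0226,0,0,0],[0.0559,0,0.0252,0,0,0],[0.0616,0,0.0277,0,0,0],[0.0673,0,0.0303,0,0,0]],
])

```text
time: 8.4
position: [0.4954, 0.0598, 0.0193]
tool_rot: [[0.042, 0.999, 0.021], [0.911, -0.047, 0.411], [0.411, 0.002, -0.912]]
contact_force: [0.3, -0.8, 0.1]
finger_gap: 0.0171
```

```bash
python3 look.py 6; python3 gl.py 6;python3 -c "
from h import *
print(row([.4975,.140,.0192],tool(87.4,24.3)))"
```

```text
8.4 [0.4954287  0.05976659 0.01927983] [ 0.25354871 -0.76348508  0.09355562]
[ 227  138  107  114 9019] [279.8396718 191.50316  ] [0.49638069 0.08519294 0.093     ]
(array([ 0.0905, -0.0017,  0.0412]), array([ 0.004, -0.   ,  0.002]))
```

View pics/w6.png

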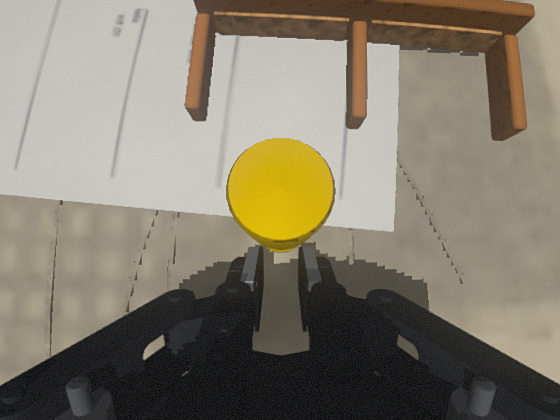

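```bash
python3 - <<'E'
from h import *
w=load('wrist6.npz')
# wall end top centers
for p in [(197,108),(357,116),(513,127)]: print('end top',ray(w,p,.02))
for p in [(197,120),(355,128),(509,139)]: print('end bot',ray(w,p,.0))
for p in [(196,10),(533,20)]: print('back inner top',ray(w,p,.034))
E
```

```text
end top [0.4583081  0.14393348 0.02      ]
end top [0.53642499 0.13622425 0.02      ]
end top [0.61578276 0.12841778 0.02      ]
end bot [0.45319056 0.14690466 0.        ]
end bot [0.5402839  0.13828122 0.        ]
end bot [0.62850497 0.1292701  0.        ]
back inner top [0.46090587 0.18770972 0.034     ]
back inner top [0.62711385 0.17952507 0.034     ]
```

>>> arm_command([
  [[0.0046,0,0.002,0,0,0],[0.0103,0,0.0046,0,0,0],[0.016,0,0.0072,0,0,0],[0.0217,0,0.0098,0,0,0],[0.0274,0,0.0123,0,0,0],[0.0331,0,0.0149,0,0,0],[0.0388,0,0.0175,0,0,0],[0.0445,0,0.02,0,0,0],[0.0502,0,0.0226,0,0,0],[0.0559,0,0.0252,0,0,0],[0.0616,0,0.0277,0,0,0],[0.0673,0,0.0303,0,0,0]],
])

```text
time: 9.5
position: [0.4982, 0.1188, 0.0193]
tool_rot: [[0.042, 0.999, 0.021], [0.911, -0.047, 0.411], [0.411, 0.002, -0.912]]
contact_force: [0.3, -1.0, -0.1]
finger_gap: 0.0173
```

```bash
python3 look.py 7; python3 gl.py 7;python3 -c "
from h import *
print(row([.4975,.142,.0192],tool(87.4,24.3)))"
```

```text
9.5 [0.49817323 0.11878841 0.01932698] [ 0.28662615 -0.97863201 -0.14092728]
[ 227  138  107  114 8977] [279.98206528 191.37061379] [0.49919019 0.14421163 0.093     ]
(array([ 0.0254, -0.0019,  0.0119]), array([ 0.004, -0.   ,  0.002]))
```

View pics/w7.png

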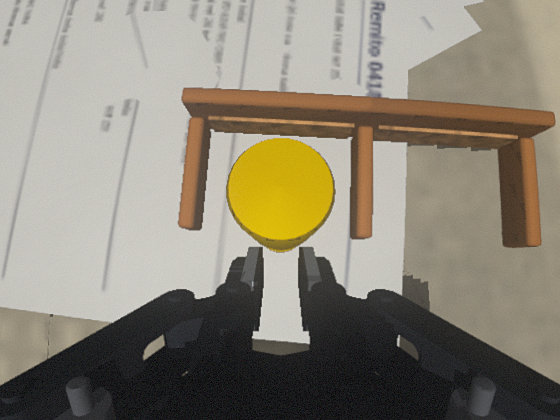

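View pics/s7.png

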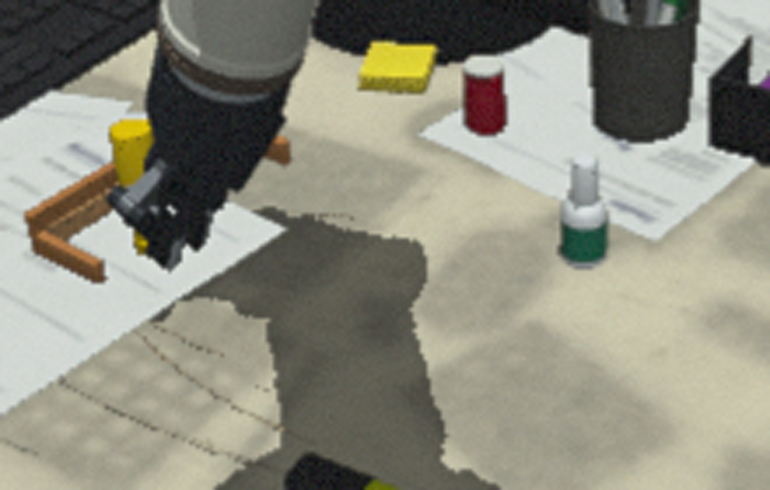

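>>> arm_command([
  [[0.0046,0,0.002,0,0,0],[0.0091,0,0.0041,0,0,0],[0.0137,0,0.0062,0,0,0],[0.0171,0,0.0077,0,0,0],[0.0205,0,0.0092,0,0,0],[0.0234,0,0.0105,0,0,0],[0.0257,0,0.0115,0,0,0],[0.0265,0,0.0119,0,0,0],[0.0265,0,0.0119,0,0,0]],
])

```text
time: 10.35
position: [0.4992, 0.1417, 0.0194]
tool_rot: [[0.042, 0.999, 0.021], [0.911, -0.047, 0.411], [0.411, 0.002, -0.912]]
contact_force: [0.7, 0.1, -0.0]
finger_gap: 0.017
```

```bash
python3 look.py 8; python3 gl.py 8
```

```text
10.35 [0.49921488 0.14169202 0.01936098] [ 0.70755568  0.14698031 -0.04306959]
[ 227  141  107  109 8912] [280.16909785 193.6427289 ] [0.50043513 0.16515232 0.093     ]
```

View pics/w8.png

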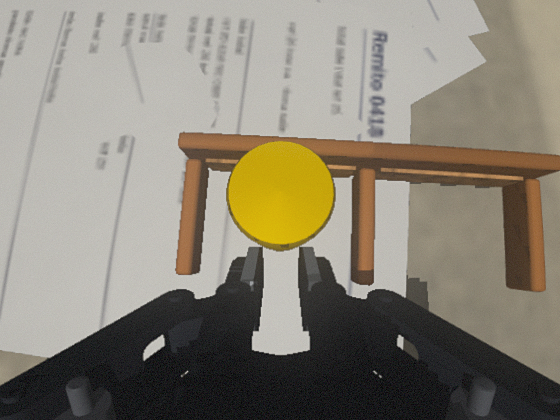

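>>> arm_command([
  [[-0.006,0,-0.0026,0,0,0],[-0.02,0,-0.009,0,0,0],[-0.045,0,-0.02,0,0,0],[-0.07,0,-0.0315,0,0,0],[-0.09,0,-0.041,0,0,0],[-0.085,0,-0.08,0,0,0],[-0.07,0,-0.115,0,0,0],[-0.055,0,-0.15,0,0,0],[-0.085,0.05,-0.165,0,0,0],[-0.115,0.09,-0.18,0,0,0],[-0.14,0.12,-0.19,0,0,0],[-0.17,0.145,-0.203,0,0,0]],
])

```text
time: 11.45
position: [0.6085, -0.0571, 0.1123]
tool_rot: [[0.042, 0.999, 0.024], [0.911, -0.048, 0.41], [0.41, 0.005, -0.912]]
contact_force: [1.3, 0.5, -0.3]
finger_gap: 0.017
```

```bash
python3 - <<'E'
from h import *
from rig import imaging,readout
s=readout.observe();print(s['time'],s['position'])
c=imaging.capture('top');np.savez('top9.npz',**c)
cv2.imwrite('pics/t9.png',cv2.resize(c['color'][160:300,110:300,::-1],None,fx=4,fy=4,interpolation=2))
c=imaging.capture('wrist');np.savez('wrist9.npz',**c)
cv2.imwrite('pics/w9.png',c['color'][:,:,::-1])
E
```

```text
11.45 [ 0.60846107 -0.05707014  0.11234426]
```

View pics/t9.png

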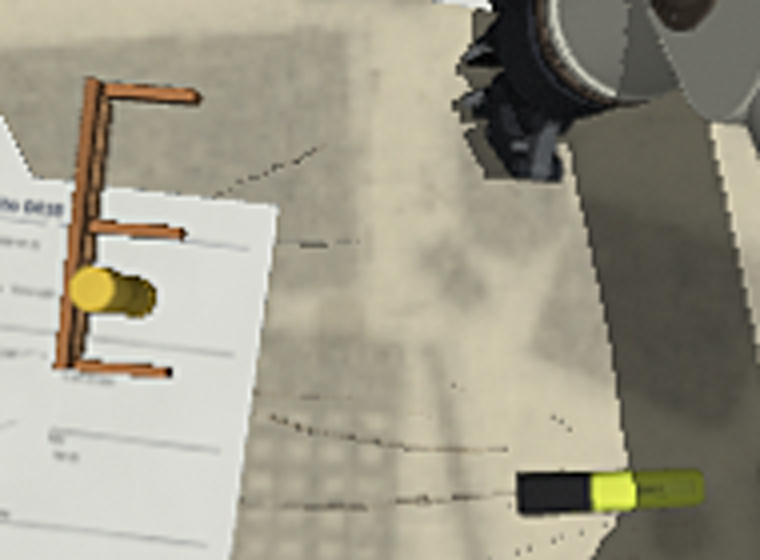

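View pics/w9.png

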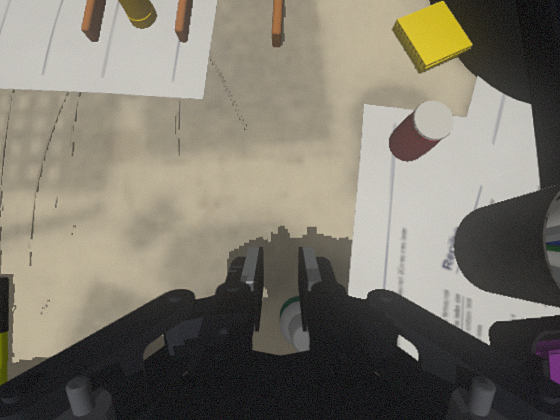

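```bash
python3 - <<'E'
from h import *
T=load('top9.npz')
t=lambda u,v:(u/4+110-.375,v/4+160-.375)
g=ray(T,t(95,289),.093)[:2]; f=ray(T,t(157,298),0)[:2]+[0,.013]
x=np.array([.9945,-.1045]);y=np.array([.1045,.9945]);b=np.array([.4986,.1646])
for q in (g,f): print(q,(q-b)@x,(q-b)@y)
# fluid push: from (.6235,-.103) to bay_far
fl=np.array([.6235,-.103]);B=np.array([.5812,.158]);d=B-fl;a=np.degrees(np.arctan2(d[1],d[0]));p=d/np.linalg.norm(d);print(a,np.linalg.norm(d))
st=fl-.075*p;print(st)
print(row([st[0],st[1],.11],tool(a,24.3)))
E
```

```text
[0.50021467 0.16404221] 0.0016640826209296912 -0.00038598578993082744
[0.50027974 0.16834531] 0.001279121005420166 0.003900245943500689
99.20582350963655 0.2644055407891446
[ 0.63549861 -0.177034  ]
(array([-0.1295,  0.0403, -0.0564]), array([ 0.18 ,  0.008, -0.375]))
```

>>> arm_command([
  [[-0.015,0.004,-0.02,0.02,0,-0.04],[-0.045,0.013,-0.035,0.06,0,-0.13],[-0.075,0.023,-0.045,0.1,0,-0.22],[-0.105,0.032,-0.052,0.14,0.005,-0.3],[-0.125,0.039,-0.056,0.17,0.008,-0.36],[-0.13,0.04,-0.0565,0.18,0.008,-0.375],[-0.13,0.04,-0.0565,0.18,0.008,-0.375],[-0.13,0.04,-0.0565,0.18,0.008,-0.375]],
])

```text
time: 12.22
position: [0.632, -0.1679, 0.1101]
tool_rot: [[-0.153, 0.985, -0.074], [0.896, 0.17, 0.41], [0.417, -0.003, -0.909]]
contact_force: [-1.4, 0.4, 0.3]
finger_gap: 0.0172
```

```bash
python3 look.py 10; python3 -c "
from h import *
print(row([.6355,-.177,.0195],tool(99.2,24.3)))"
```

```text
12.2167 [ 0.63202605 -0.16789673  0.11014662] [-1.44964893  0.43582433  0.26775327]
(array([-0.0592,  0.0023,  0.0983]), array([-0.014, -0.01 ,  0.019]))
```

View pics/w10.png

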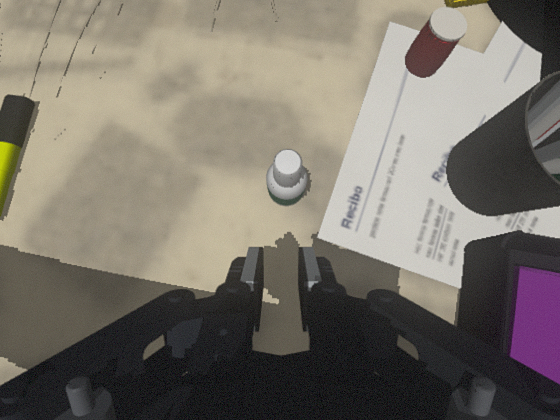

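```bash
python3 - <<'E'
from h import *
w=load('wrist10.npz')
print(ray(w,(288,161),.074),ray(w,(288,187),.04))
E
```

```text
[ 0.62533357 -0.10179498  0.074     ] [ 0.62738394 -0.1097055   0.04      ]
```

```bash
python3 -c "
from h import *
print(row([.636,-.173,.0195],tool(99.4,24.3)))"
```

```text
(array([-0.0548,  0.0038,  0.1003]), array([-0.011, -0.01 ,  0.013]))
```

>>> arm_command([
  [[-0.011,0.001,0.015,-0.01,-0.01,0.013],[-0.022,0.002,0.035,-0.01,-0.01,0.013],[-0.034,0.003,0.06,-0.01,-0.01,0.013],[-0.045,0.004,0.08,-0.01,-0.01,0.013],[-0.051,0.004,0.092,-0.01,-0.01,0.013],[-0.054,0.004,0.098,-0.01,-0.01,0.013],[-0.055,0.004,0.1,-0.01,-0.01,0.013],[-0.055,0.004,0.1,-0.01,-0.01,0.013]],
])

```text
time: 12.98
position: [0.6368, -0.1751, 0.0189]
tool_rot: [[-0.147, 0.987, -0.067], [0.9, 0.162, 0.405], [0.411, -0.001, -0.912]]
contact_force: [-0.4, 1.1, -0.5]
finger_gap: 0.017
```

```bash
python3 look.py 11; python3 -c "
from h import *
w=load('wrist11.npz')
print(row([.6245+.027*.164,-.102-.027*.986,.0195],tool(99.4,24.3)))"
```

```text
12.9833 [ 0.63676408 -0.17512829  0.01889757] [-0.36307865  1.08962747 -0.52209258]
(array([ 0.0539, -0.0011,  0.0251]), array([ 0.003,  0.003, -0.002]))
```

View pics/w11.png

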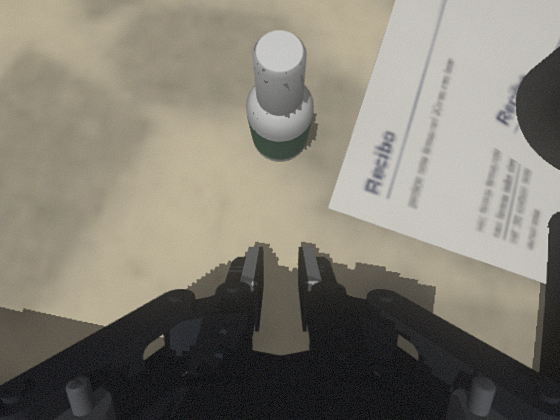

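View pics/s11.png

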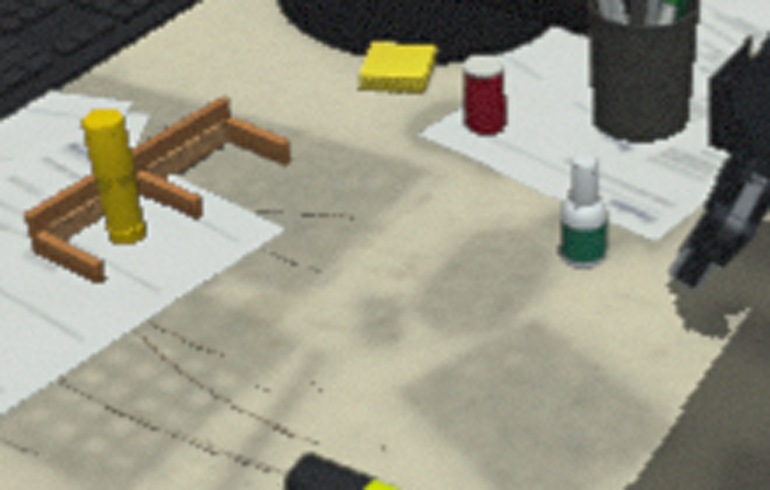

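```bash
python3 - <<'E'
from h import *
S=load('scene11.npz')
print((proj(S,[[.5,.166,0],[.5,.166,.093]])-[119.6,149.6])*3.5)
E
```

```text
[[128.84402914 236.72808505]
 [101.91898248 114.00477074]]
```

>>> arm_command([
  [[0.0057,0,0.0026,0,0,0],[0.0137,0,0.0062,0,0,0],[0.0217,0,0.0098,0,0,0],[0.0296,0,0.0133,0,0,0],[0.0365,0,0.0164,0,0,0],[0.0422,0,0.019,0,0,0],[0.0456,0,0.0205,0,0,0],[0.049,0,0.0221,0,0,0],[0.0524,0,0.0236,0,0,0],[0.0559,0,0.0252,0,0,0],[0.0593,0,0.0267,0,0,0],[0.0627,0,0.0282,0,0,0]],
])

```text
time: 14.08
position: [0.6278, -0.1212, 0.0191]
tool_rot: [[-0.147, 0.987, -0.067], [0.9, 0.161, 0.405], [0.41, -0.001, -0.912]]
contact_force: [0.3, -0.0, -0.3]
finger_gap: 0.0172
```

```bash
python3 look.py 12
```

```text
14.0833 [ 0.62779715 -0.12119097  0.0191203 ] [ 0.31303124 -0.03750021 -0.26476674]
```

View pics/w12.png

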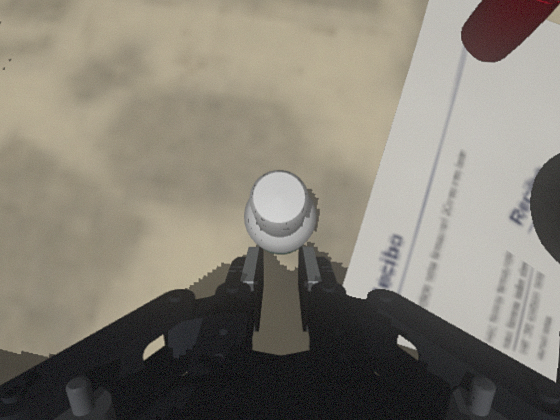

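View pics/s12.png

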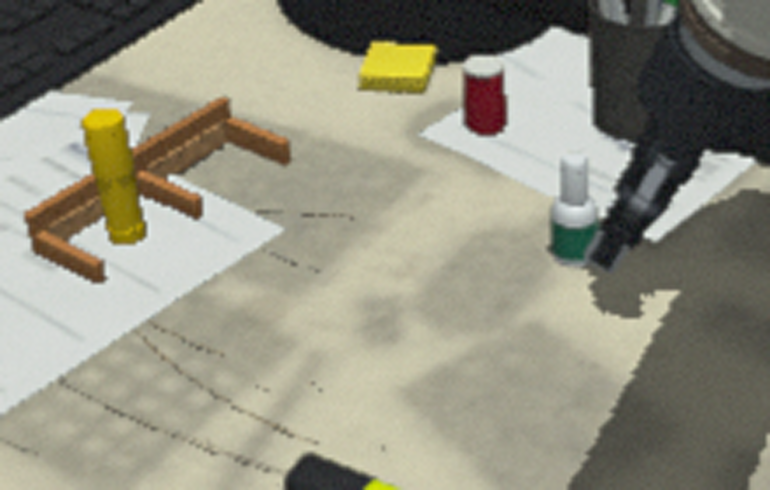

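```bash
cat > fl.py <<'E'
from h import *
import sys
from rig import readout
w=load(f'wrist{sys.argv[1]}.npz')
f=ray(w,(float(sys.argv[2]),float(sys.argv[3])),.074)[:2]
s=readout.observe();P=s['position'][:2];B=np.array([.5815,.159])
print('fluid',f,'rel tcp',f-P)
d=B-f;print('remain',d,np.linalg.norm(d)*1e3,'dir',np.degrees(np.arctan2(d[1],d[0])))
T=s['tool_rot'];print('tool yaw',np.degrees(np.arctan2(T[1,0],T[0,0])))
E
python3 fl.py 12 278 197
```

```text
fluid [ 0.62293964 -0.09425941] rel tcp [-0.00477312  0.02622343]
remain [-0.04143964  0.25325941] 256.62730026063696 dir 99.2926893425936
tool yaw 99.33399630194893
```

>>> arm_command([
  [[0.0023,0,0.001,0,0,0],[0.0057,0,0.0026,0,0,0],[0.0103,0,0.0046,0,0,0],[0.0148,0,0.0067,0,0,0],[0.0205,0,0.0092,0,0,0],[0.0262,0,0.0118,0,0,0],[0.0319,0,0.0144,0,0,0],[0.0376,0,0.017,0,0,0],[0.0433,0,0.0195,0,0,0],[0.049,0,0.0221,0,0,0],[0.0547,0,0.0247,0,0,0],[0.0604,0,0.0272,0,0,0]],
])

```text
time: 15.18
position: [0.6192, -0.0684, 0.0192]
tool_rot: [[-0.147, 0.987, -0.067], [0.9, 0.162, 0.405], [0.41, -0.001, -0.912]]
contact_force: [-0.6, 0.0, -0.0]
finger_gap: 0.017
```

>>> arm_command([
  [[0.0046,0,0.002,0,0,0],[0.0103,0,0.0046,0,0,0],[0.016,0,0.0072,0,0,0],[0.0217,0,0.0098,0,0,0],[0.0274,0,0.0123,0,0,0],[0.0331,0,0.0149,0,0,0],[0.0388,0,0.0175,0,0,0],[0.0445,0,0.02,0,0,0],[0.0502,0,0.0226,0,0,0],[0.0559,0,0.0252,0,0,0],[0.0616,0,0.0277,0,0,0],[0.0673,0,0.0303,0,0,0]],
])

```text
time: 16.18
position: [0.6096, -0.0102, 0.0192]
tool_rot: [[-0.147, 0.987, -0.067], [0.9, 0.162, 0.405], [0.41, -0.0, -0.912]]
contact_force: [-0.0, -0.6, 0.1]
finger_gap: 0.0172
```

```bash
python3 look.py 13;python3 fl.py 13 278 197
```

```text
16.1833 [ 0.60963732 -0.01016067  0.01917168] [-0.04899559 -0.60701594  0.07987381]
fluid [0.60450068 0.0173538 ] rel tcp [-0.00485138  0.02645185]
remain [-0.02300068  0.1416462 ] 143.501489990724 dir 99.22325496332891
tool yaw 99.39176240395413
```

View pics/w13.png

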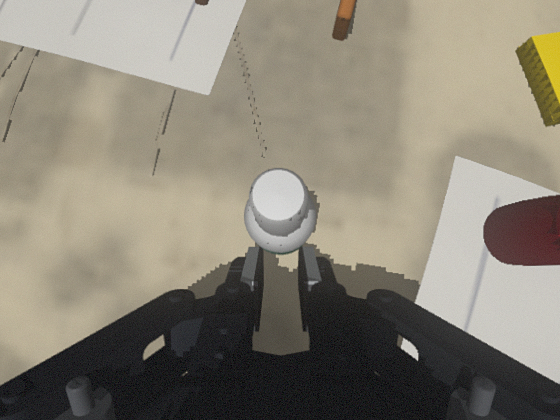

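>>> arm_command([
  [[0.0046,0,0.002,0,0,0],[0.0103,0,0.0046,0,0,0],[0.016,0,0.0072,0,0,0],[0.0217,0,0.0098,0,0,0],[0.0274,0,0.0123,0,0,0],[0.0331,0,0.0149,0,0,0],[0.0388,0,0.0175,0,0,0],[0.0445,0,0.02,0,0,0],[0.0502,0,0.0226,0,0,0],[0.0559,0,0.0252,0,0,0],[0.0616,0,0.0277,0,0,0],[0.0673,0,0.0303,0,0,0]],
])

```text
time: 17.28
position: [0.6001, 0.0481, 0.0191]
tool_rot: [[-0.147, 0.987, -0.067], [0.9, 0.162, 0.405], [0.41, -0.001, -0.912]]
contact_force: [-0.0, 0.1, -0.0]
finger_gap: 0.0169
```

```bash
python3 look.py 14;python3 fl.py 14 278 197
```

```text
17.2833 [0.60005753 0.04811156 0.01914991] [-0.01565277  0.07257681 -0.03503837]
fluid [0.59490473 0.07559873] rel tcp [-0.00482303  0.02647977]
remain [-0.01340473  0.08340127] 84.47164125482593 dir 99.13081555893682
tool yaw 99.3891662956015
```

View pics/w14.png

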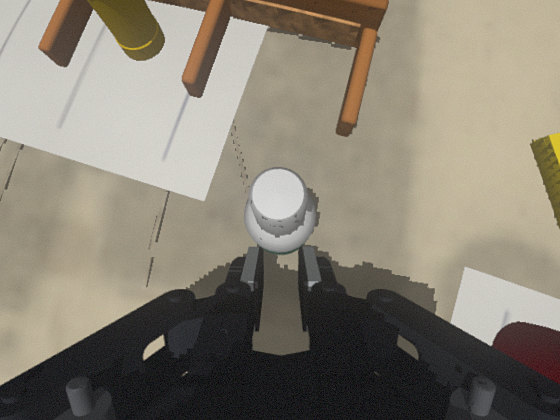

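View pics/s14.png

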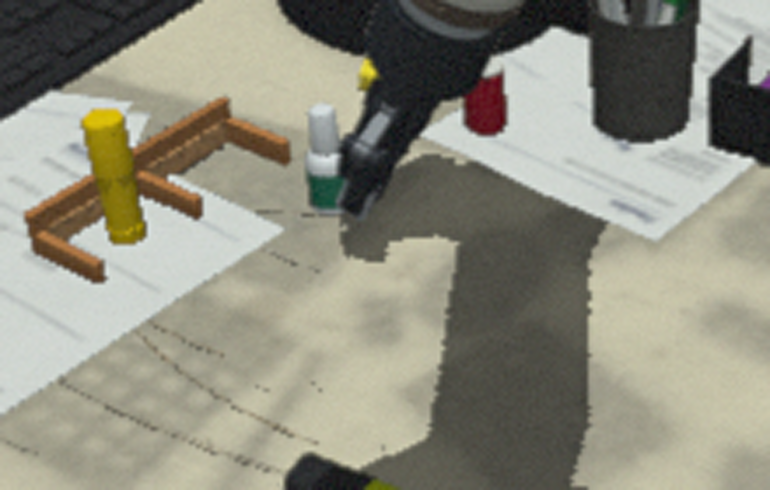

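>>> arm_command([
  [[0.0035,-0.0011,0.0016,0,0,0],[0.008,-0.0025,0.0036,0,0,0],[0.0124,-0.0038,0.0056,0,0,0],[0.0168,-0.0052,0.0076,0,0,0],[0.0212,-0.0065,0.0095,0,0,0],[0.0256,-0.0079,0.0115,0,0,0],[0.03,-0.0092,0.0135,0,0,0],[0.0345,-0.0106,0.0155,0,0,0],[0.0389,-0.012,0.0175,0,0,0],[0.042,-0.013,0.0189,0,0,0],[0.0442,-0.0136,0.0199,0,0,0],[0.0442,-0.0136,0.0199,0,0,0]],
])

```text
time: 18.38
position: [0.5828, 0.0847, 0.0192]
tool_rot: [[-0.148, 0.987, -0.067], [0.9, 0.162, 0.405], [0.41, -0.001, -0.912]]
contact_force: [-0.0, 0.1, -0.7]
finger_gap: 0.0171
```

```bash
python3 look.py 15;python3 fl.py 15 278 197
```

```text
18.3833 [0.58281256 0.08471732 0.01918731] [-0.0385502   0.13248833 -0.6771698 ]
fluid [0.5783018  0.11037121] rel tcp [-0.00485514  0.02625224]
remain [0.0031982  0.04862879] 48.73384875968909 dir 86.23720920500733
tool yaw 99.29912691257147
```

View pics/w15.png

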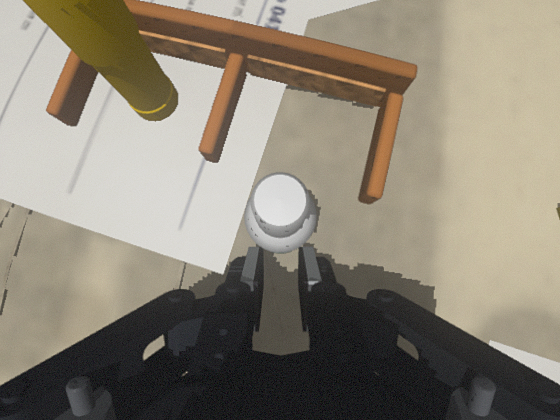

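View pics/s15.png

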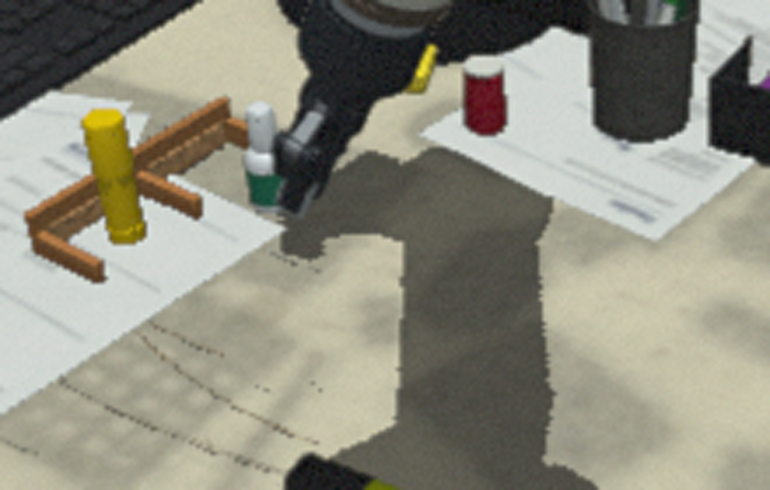

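>>> arm_command([
  [[0.0035,0.0009,0.0016,0,0,0],[0.008,0.002,0.0036,0,0,0],[0.013,0.0033,0.0058,0,0,0],[0.018,0.0046,0.0081,0,0,0],[0.023,0.0059,0.0103,0,0,0],[0.028,0.0071,0.0126,0,0,0],[0.033,0.0084,0.0148,0,0,0],[0.038,0.0097,0.0171,0,0,0],[0.043,0.011,0.0193,0,0,0],[0.048,0.0122,0.0216,0,0,0],[0.052,0.0133,0.0234,0,0,0],[0.054,0.0138,0.0243,0,0,0]],
])

```text
time: 19.48
position: [0.5863, 0.1336, 0.0192]
tool_rot: [[-0.148, 0.987, -0.067], [0.9, 0.162, 0.405], [0.411, -0.0, -0.912]]
contact_force: [-0.1, -0.8, 0.5]
finger_gap: 0.0172
```

```bash
python3 look.py 16;python3 fl.py 16 279 199
```

```text
19.4833 [0.5862966  0.13357361 0.01923394] [-0.09291394 -0.75357347  0.48583249]
fluid [0.58190391 0.15916246] rel tcp [-0.00437339  0.02592356]
remain [-0.00040391 -0.00016246] 0.4353595914271223 dir -158.08973073549774
tool yaw 99.33819112921397
```

View pics/w16.png

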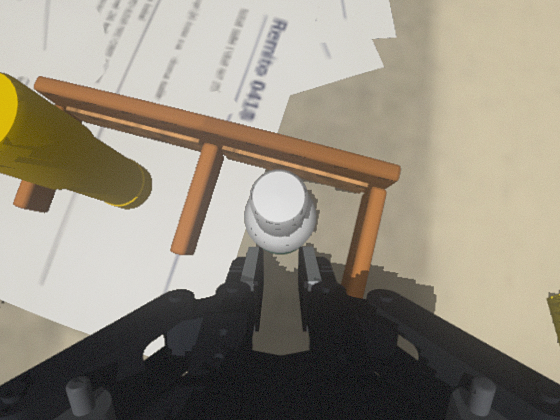

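View pics/s16.png

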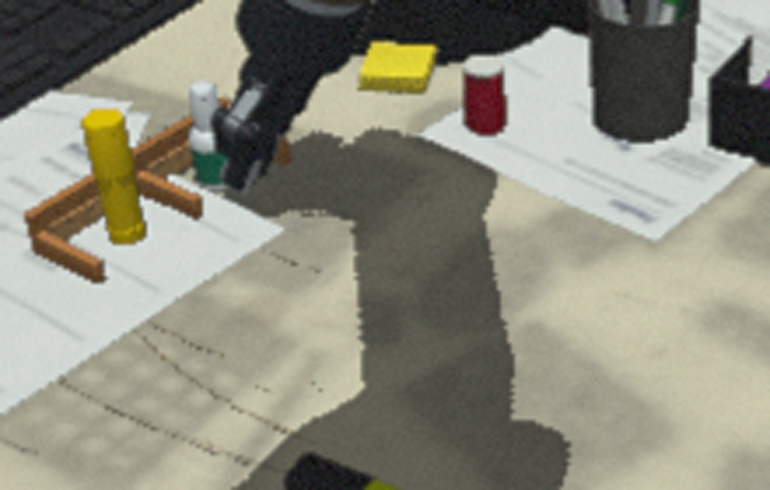

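>>> arm_command([
  [[-0.006,-0.0015,-0.0027,0,0,0],[-0.02,-0.005,-0.009,0,0,0],[-0.04,-0.01,-0.018,0,0,0],[-0.06,-0.0155,-0.027,0,0,0],[-0.08,-0.02,-0.036,0,0,0],[-0.1,-0.02,-0.045,0,0,0],[-0.09,-0.02,-0.08,0,0,0],[-0.075,-0.02,-0.12,0,0,0],[-0.09,-0.02,-0.15,0,0,0],[-0.12,-0.02,-0.17,0,0,0],[-0.15,-0.02,-0.185,0,0,0],[-0.18,-0.02,-0.2,0,0,0]],
])

```text
time: 20.58
position: [0.6025, -0.0679, 0.1066]
tool_rot: [[-0.146, 0.987, -0.065], [0.901, 0.16, 0.403], [0.409, 0.0, -0.913]]
contact_force: [-0.5, 0.1, -0.6]
finger_gap: 0.0171
```

>>> arm_command([
  [[-0.03,0,-0.03,0,0,0],[-0.06,0,-0.05,0,0,0],[-0.09,0,-0.07,0,0,0],[-0.11,0,-0.08,0,0,0],[-0.11,0,-0.08,0,0,0],[-0.11,0,-0.08,0,0,0]],
])

```text
time: 21.08
position: [0.619, -0.1727, 0.1277]
tool_rot: [[-0.143, 0.988, -0.066], [0.901, 0.157, 0.405], [0.41, -0.001, -0.912]]
contact_force: [0.5, 1.5, 1.2]
finger_gap: 0.0173
```

```bash
python3 look.py 17; python3 - <<'E'
from h import *
from rig import imaging
c=imaging.capture('top');np.savez('top17.npz',**c)
cv2.imwrite('pics/t17.png',cv2.resize(c['color'][160:300,110:300,::-1],None,fx=4,fy=4,interpolation=2))
cv2.imwrite('pics/t17f.png',c['color'][:,:,::-1])
E
```

```text
21.0833 [ 0.61904373 -0.17271913  0.12766168] [0.48338161 1.49613153 1.22648501]
```

View pics/t17.png

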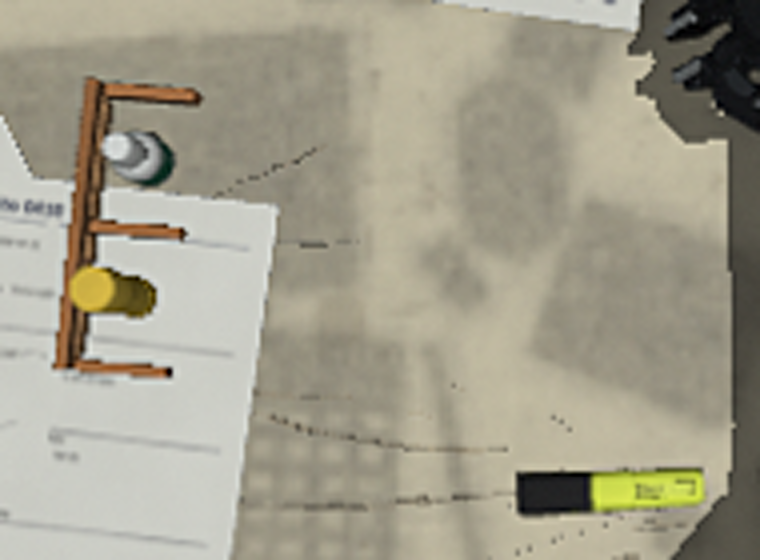

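View pics/t17f.png

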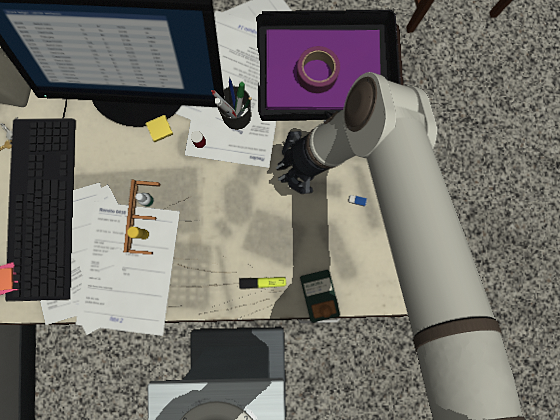

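View pics/s17.png

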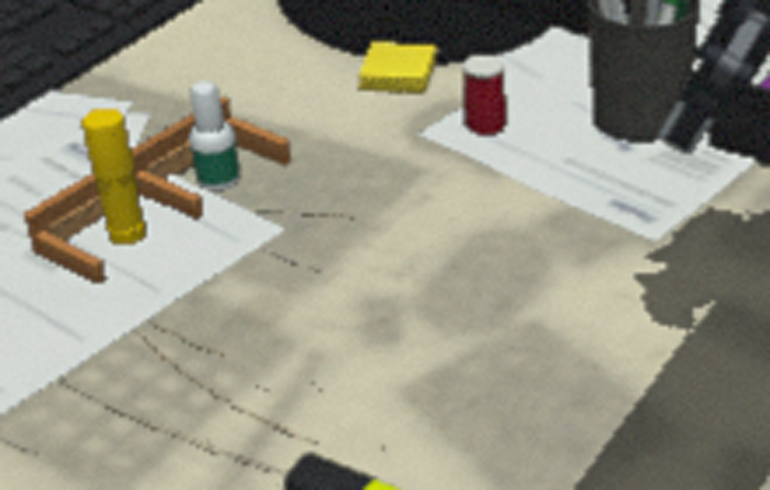

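```bash
python3 - <<'E'
from h import *
T=load('top17.npz');S=load('scene17.npz');S0=load('scene0.npz')
cv2.imwrite('pics/s17f.png',S['color'][:,:,::-1])
t=lambda u,v:(u/4+110-.375,v/4+160-.375)
x=np.array([.9945,-.1045]);y=np.array([.1045,.9945])
for q,b in((ray(T,t(118,147),.074)[:2],[.5812,.156]),(ray(T,t(175,163),.01)[:2]+[0,.015],[.5812,.156]),(ray(T,t(95,289),.093)[:2],[.4986,.1646])):
    q=q-np.array(b);print(q@x*1e3,q@y*1e3)
E
```

```text
0.4289735084821588 1.6301521097033462
-0.5191809060567202 1.0352289998680193
1.6640826209296913 -0.38598578993082744
```

View pics/s17f.png

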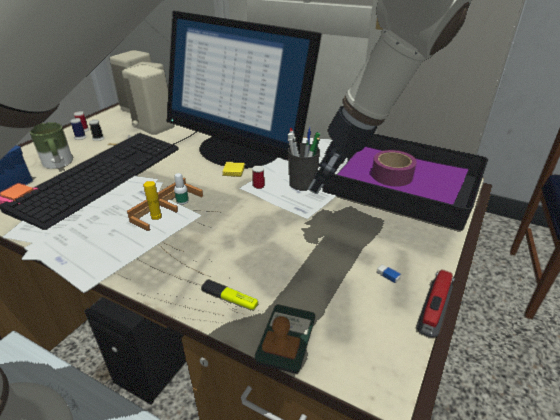

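All four bystanders are in their original places, both items stand centred in their bays, and the arm is clear. I'm handing in the job.

```bash
python3 -c "
from rig import manip,readout
s=readout.observe();print(s['time'],s['contact_force'],abs(s['qd']).max())
print(manip.close_job())"
```

```text
21.2333 [0.09802446 0.30626619 0.19686655] 0.013851768291331931
the job is handed in; nothing more can be done
None
```

The glue stick now stands in the near bay and the correction bottle in the far bay, and I handed the job in at 21.2 s of the 61 s allowed. I pushed each one low on its body with the two fingertips held about 17 mm apart and the gripper tilted back, so nothing was pinched or lifted.

**Position:** In the last top view the glue is about 2 mm sideways and 0 mm deep from its bay's centre. An earlier estimate from its foot put it 4 mm deeper. The bottle is within about 2 mm of its bay's centre both ways. All of these are well inside the limits.

**Upright:** Both look upright. For the glue I checked this against the projected vertical; for the bottle, the cap and body positions in the top view agree to about 1 mm.

**Bystanders:** The spool, eraser, highlighter and stapler look unmoved in the final scene picture. I judged this by eye and did not measure it.

**Forces and clearance:** The force readings after each move never exceeded about 2 N. The arm ended clear of everything and almost at rest.

**Disagreements:** The camera views differed by up to 4 mm on the tidy's mouth, and single points in the scene view were off by up to about 13 mm. I took the tidy and the final positions mainly from the top view, and the pushed items from the wrist view. No check failed.

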